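# Open a tripped bench pump and reset its overload switch

## Robot

A 6-joint arm with a two-finger parallel gripper is mounted at the origin on a cart in front of the work surface, level with it; the furniture and walls round the work are solid. World frame = base frame: x ahead of the robot, y to its left, z up, the work surface at z = 0. Lengths are in mm, angles in rad, forces in N, time in s.
With the tool pointing down it reaches from about 300 to 775 mm from the base axis. Payload 14.6 kg.
Tool frame: the origin (TCP) lies at the very end of the fingers, on their centre line; the grasp point (between the pads) lies 19 mm behind it; z points along the fingers, y is the line along which they close (so a half turn about z gives the same grasp; the last joint's range is limited). The gripper opens to 94 mm and grips with 3 to 60 N. Pads are 16 mm wide; open, the fingers measure 119 mm over their backs; the gripper's body (75 mm by 177 mm) begins 78 mm behind the grasp point.
Start: joints at [1.189, 0.3, 1.521, -0, 1.321, -0.067], TCP at [170.292, 522.963, 205.446] pointing down, gripper open.
Joint ranges: [-3.03, 3.03], [-0.79, 2.21], [0.23, 2.52], [-1.04, 4.18], [0, 3.07], [-2.55, 2.55]. Speed limits (rad/s): [2.22, 2.22, 2.57, 3.14, 3.14, 3.14].

## Interface

Orientations are given as [roll, pitch, yaw] about the fixed x, y, z axes, in that order (R = Rz(yaw) Ry(pitch) Rx(roll)).
In Python, from cell import manip, optics gives the robot as it stands.
- The arm moves only by the shell command python3 -m crank 'ROWS' [FORCE]. ROWS is JSON, a list of rows, each a list of 7 numbers: the opening in per cent of the stroke, from 0 (shut) to 100 (fully open), then the shift along the tool's x, y, z in mm, then the turn, a rotation vector about the tool's x, y, z in rad. A call has 1 to 10 rows; each row is the pose to reach, as a shift and turn from the pose commanded when the call began, along the tool's axes at that moment; what a row does not reach only later rows make up. A row lasts 1/10 s, in which the tool goes at most 50 mm and 8.59 degrees, less where a joint would pass 70% of its speed; a pose out of reach is approached as far as the arm can. A call with a gripper value outside its range is refused whole. The fingers move at their own pace and stop on an object; FORCE is the grip in N (left out, the last holds). Time passes only in rows, so rows that repeat a pose let the fingers close. It gives the time, the measured TCP pose, the force, the opening and the grip force at its end, in the units of the state.
- manip.read_state(): the state, without advancing time (a new reading comes with each control period).
- optics.camera(name): name is "scene" or "side" or "wrist"; returns (picture, depth): 480x640x3 uint8, red, green, blue; 480x640 float32, mm along the optical axis (not along the pixel's ray), 0 where there is no reading.
- optics.calibration(name): a dict with "camera_matrix" (3x3 intrinsics, pixels), "R" (3x3) and "t" (3): a world point X has camera coordinates R X + t. Camera axes: x right, y down, z forward; pixel columns grow to the right and rows downward; lengths in mm; the calibration is good to about 2 mm. A picture is of the moment at which its call begins: read the wrist's pose just before it. calibration takes no time and is no camera call; for the wrist camera it gives the pose at the moment of the call.
- manip.sign_off(): hands the job in; it is judged then, once.
The state is a dict: "clock": time; "joints": joint angles; "qd": joint speeds; "effort": joint torques, N m; "eef_pos": TCP position; "eef_rot": TCP orientation; "wrist_force": force on the tool from outside, world axes, zero at the start; "moment": the same for the moment, N m; "finger_gap": finger opening in mm; "finger_force": force on a finger pad.
Only numpy, scipy, OpenCV 4.12 (cv2) and the standard library are available. Lean on these libraries where they do the work, as an engineer would, in place of code of your own. Each camera call takes 0.05 s, during which the arm holds its last target. There are 200 camera calls.

## Task

The bench pump has tripped and must be opened, reset and left open for new tubing. With the hooked pick from the tube rack, pry every retaining ring off its stud (the fingers must not touch a ring that is still on its stud), then lift the cover off and lay it flat on the bench beside the pump, and push the recessed red reset button all the way down with the pick's tip. Finish with every ring in the steel dish and the pick laid back across the rack where it was; do not knock over the beaker.

Things in the scene. Friction and masses are not known exactly. Their poses are not given: they have to be found in the camera images.
- pump: White bench pump, 160 x 210 mm, fixed, its front panel to its own -x. Origin: centre of its underside on the bench; z up. The open top of its housing is 64 mm up and carries the cover. Four steel studs rise from it at x = +-50, y = +-45 mm. The floor inside lies 30 mm up; a rotor (to 59 mm) stands at (0, +10).
- cover: Loose aluminium cover plate of the pump, 148 x 200 x 6 mm, about 0.4 kg, lying on the housing with the studs through 18 mm holes. Origin: centre of its underside. On top a black bow handle: grip bar along its y, 12 mm wide (x), 62 mm long, from 21 to 32 mm above the origin, on two posts at y = +-25 mm. Free bench to lay it on: around x 0.50, y 0.37 m.
- pick: Hooked pick. Origin: centre of the orange handle (90 mm along its x, 14 mm wide, 18 mm high). A 5 mm steel shank runs on along +x and bends straight down at x = +88 mm; that 4 mm thick hook ends 36 mm below the origin's level. It starts lying across the rack, hook overhanging. Mass 60 g.
- pick_tip (a point): Lower end of the pick's hook (88, 0, -36 mm from the pick's origin).
- rack: White tube rack, 58 (its x) x 156 (its y) x 56 mm, fixed, with capped tubes up to 123 mm tall in its +y half. Origin: centre of its underside.
- pick_rest (a point): Point on the rack's top (56 mm up, 47 mm from its middle towards -y) across which the pick lies, along the rack's x, hook towards the rack's -x. The pick's origin is 9 mm above the top when it lies there.
- dish: Round steel parts dish, loose, 114 mm across the rim, 100 mm across the foot, 22 mm high, wall and floor 3 mm. Origin: centre of its underside.
- beaker: Empty 100 ml glass beaker, 50 mm across, 70 mm tall, loose, a bystander. Origin: centre of its underside.
- reset_well (a point): Centre of the top of the red reset button at rest, 49 mm above the pump's underside, at (0, -72 mm) in the pump's frame. It lies 10 mm deep in a 19 mm wide round well whose mouth is 59 mm up, under the cover.
- reset (a joint): Travel of the reset button in m: 0 at rest, 0.004 fully down (about 3.5 N); it springs back.
- ring0: Sprung ring on stud0 (may be absent): dark steel E-shape, 4 mm thick, x -6 to +20 mm, 30 mm wide (y). Origin: underside, on the stud axis; +x: the way it pulls off. Window for the hook between stud and ring back: x 6.5 to 16 mm, 18 mm wide. Two sprung arms on the -x side grip the 9 mm groove: about 8 N along +x opens them; off after 9 mm, it drops on the cover.
- ring1: The same kind of ring on stud1 (may be absent).
- ring2: The same kind of ring on stud2 (may be absent).
- ring3: The same kind of ring on stud3 (may be absent).
- stud0 (a point): Stud 0, on its axis at the level of the cover's upper face (70 mm above the pump's underside). The 9 mm ring groove goes from here 5 mm up; the stud's 13 mm wide head ends 11 mm up.
- stud1 (a point): The same point of stud 1.
- stud2 (a point): The same point of stud 2.
- stud3 (a point): The same point of stud 3.
Not all that is in view belongs to the job. What is shaped like the dish but yellow is not meant.

How it is judged:
By the outcome, as a careful person would: the job done as asked, in the order asked, and still so for the second after the job is handed in, with the robot touching nothing.
Of ring0, ring1, ring2, ring3 only 2 to 4 are there at a start; the rules pass over those that are not, and their reading is None.
At some moment in a run one of dish may be knocked a few centimetres aside while the robot is not near it.
Once in a run the grip may slacken for a moment while it holds something.
It also fails if it takes over 210 s, if anything falls off the work surface, if the arm or the gripper's body presses on something with over 40 N, if the wrist force passes 120 N, or if a joint passes its speed limit or range.

## Working session

There is one attempt and no reset: what is moved stays moved. The work goes in short steps, Python scripts to look and compute and a shell command to move; the robot and the scene stay as the last step left them, time stands still between calls to the robot, and variables do not carry over. Pictures are saved under pics/ and viewed, at most 14 in all, crops included, and the job is handed in when it is done.

```bash
ls; mkdir -p pics; cat > h.py <<'E'
import numpy as np, cv2, sys
sys.path.insert(0,'.')
from cell import manip, optics
from scipy.spatial.transform import Rotation as Rn
def snap(n,f,crop=None,sc=1):
    c=optics.calibration(n); p,d=optics.camera(n)
    np.savez('pics/'+f+'.npz',p=p,d=d,K=c['camera_matrix'],R=c['R'],t=c['t'])
    im=p[:,:,::-1]
    if crop: x0,y0,x1,y1=crop; im=im[y0:y1,x0:x1]
    if sc!=1: im=cv2.resize(im,None,fx=sc,fy=sc,interpolation=cv2.INTER_CUBIC)
    cv2.imwrite('pics/'+f+'.png',im)
def load(f): return np.load('pics/'+f+'.npz')
def ray(f,u,v,z):
    D=load(f); R=D['R'];t=D['t'].ravel()
    o=-R.T@t; r=R.T@np.linalg.inv(D['K'])@np.array([u,v,1.])
    return o+r*(z-o[2])/r[2]
def dep(f,u,v):
    D=load(f); z=D['d'][v,u]; r=np.linalg.inv(D['K'])@np.array([u,v,1.])*z
    return D['R'].T@(r-D['t'].ravel())
def proj(f,X):
    D=load(f); c=D['R']@np.array(X,float)+D['t'].ravel(); p=D['K']@c; return p[:2]/p[2]
def cloud(f):
    D=load(f); v,u=np.mgrid[:480,:640]; z=D['d']; P=np.stack([u*z,v*z,z],-1)@np.linalg.inv(D['K']).T
    W=(P-D['t'].ravel())@D['R']; W[z==0]=np.nan; return W
def tool(dx): # world shift -> tool shift
    s=manip.read_state(); R=Rn.from_euler('xyz',s['eef_rot']).as_matrix(); return R.T@np.array(dx,float)
E
python3 - <<'E'
from h import *
s=manip.read_state()
for k,v in s.items(): print(k,np.round(v,3))
for n in ['scene','side']: 
    snap(n,n+'0')
    c=optics.calibration(n); print(n,-np.array(c['R']).T@np.array(c['t']).ravel(), c['camera_matrix'])
a=cv2.imread('pics/scene0.png');
E
```

```text
pics
clock 0.0
joints [ 1.189  0.3    1.522  0.     1.321 -0.067]
qd [-0.001 -0.     0.     0.     0.001  0.002]
effort [ 2.0000e-03 -5.3181e+01 -3.5275e+01  7.1000e-02  2.4000e-02 -0.0000e+00]
eef_pos [170.198 522.718 204.87 ]
eef_rot [-3.14  -0.     2.827]
wrist_force [ 0.081  0.067 -0.792]
moment [-0.011 -0.021  0.02 ]
finger_force 0.0
finger_gap 93.85
scene [389.64875744 682.85227475 773.97309989] [[540.64864495   0.         326.1885803 ]
 [  0.         540.64864495 251.58892651]
 [  0.           0.           1.        ]]
side [-104.22890942  256.62922633  920.31422696] [[534.07395117   0.         314.32634383]
 [  0.         534.07395117 247.72593659]
 [  0.           0.           1.        ]]
```

View pics/scene0.png

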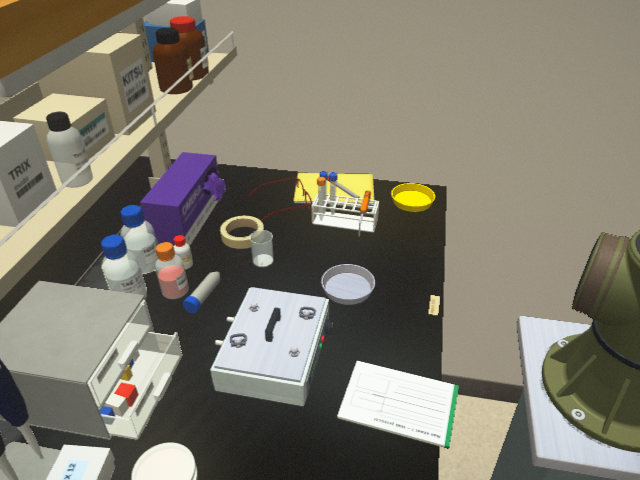

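View pics/side0.png

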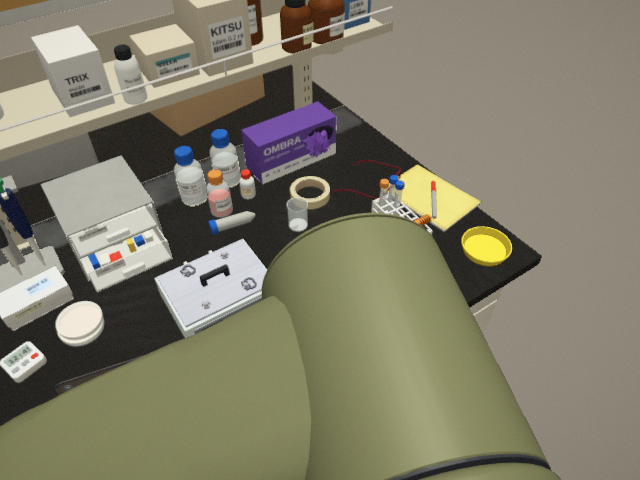

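```bash
python3 - <<'E'
from h import *
D=load('scene0')['p'][:,:,::-1]
a=cv2.resize(D[280:410,200:345],None,fx=4.5,fy=4.5,interpolation=cv2.INTER_CUBIC)
b=cv2.resize(D[160:310,295:445],None,fx=4,fy=4,interpolation=cv2.INTER_CUBIC)
cv2.imwrite('pics/a.png',a);cv2.imwrite('pics/b.png',b)
for n,u,v in [('cover c',273,324),('beaker',262,250),('dish',348,287),('rack',346,210),('pickh',366,200),('hook',361,228),('cov tl',247,289),('tr',329,297),('bl',216,369),('br',303,382)]:
    print(n,np.round(dep('scene0',u,v)))
E
```

```text
cover c [602.  51.  94.]
beaker [ 697. -201.   49.]
dish [ 502. -169.    3.]
rack [ 543. -390.   49.]
pickh [ 498. -408.   72.]
hook [ 504. -389.    2.]
cov tl [ 713. -127.   -2.]
tr [ 536. -132.    2.]
bl [677. 141.  63.]
br [529. 139.  62.]
```

View pics/a.png

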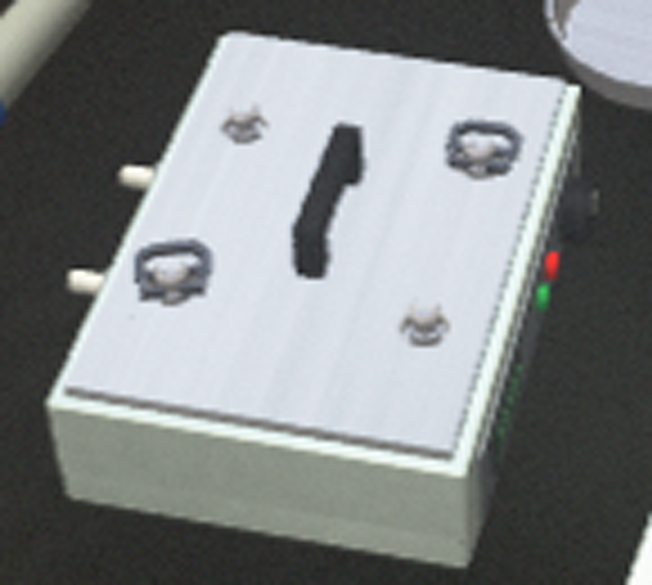

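View pics/b.png

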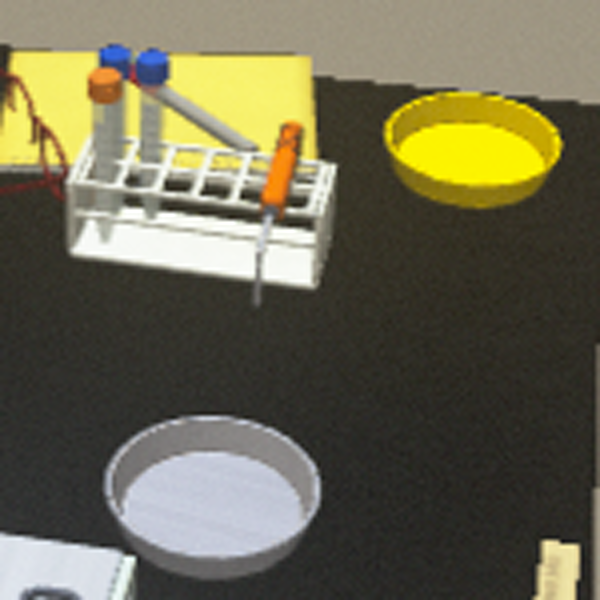

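```bash
python3 - <<'E'
from h import *
A=lambda u,v,z:np.round(ray('scene0',200+(u-2)/4.5,280+(v-2)/4.5,z),1)
B=lambda u,v,z:np.round(ray('scene0',295+(u-1.5)/4,160+(v-1.5)/4,z),1)
for n,p in dict(hBL=(50,402,64),hBR=(465,470,64),hTL=(222,33,64),hTR=(578,88,64),cBL=(68,390,70),cBR=(452,455,70),sTL=(245,118,81),sTR=(483,145,81),sBL=(172,267,81),sBR=(425,318,81),gripTop=(348,126,102),gripBot=(310,275,96)).items(): print(n,A(*p))
for n,p in dict(rTL=(90,138,56),rTR=(335,165,56),rBL=(70,185,56),rBR=(318,207,56),pfar=(290,125,74),pnear=(272,205,74),shankstart=(268,212,65),bend=(261,265,65),tip=(257,303,29),dishL=(104,490,22),dishR=(321,490,22),dishT=(212,415,22),dishB=(212,560,22)).items(): print(n,B(*p))
E
```

```text
hBL [685.6 142.6  64. ]
hBR [528.2 143.9  64. ]
hTL [683.7 -65.1  64. ]
hTR [525.1 -60.3  64. ]
cBL [678.6 140.6  70. ]
cBR [533.1 142.9  70. ]
sTL [652.1   0.8  81. ]
sTR [553.3  -2.4  81. ]
sBL [655.8  84.6  81. ]
sBR [555.   91.2  81. ]
gripTop [602.9  18.1 102. ]
gripBot [598.4  91.7  96. ]
rTL [ 622.9 -436.2   56. ]
rTR [ 470.2 -434.7   56. ]
rBL [ 624.2 -382.1   56. ]
rBR [ 474.9 -387.1   56. ]
pfar [ 500.2 -446.1   74. ]
pnear [ 499.2 -357.3   74. ]
shankstart [ 501.9 -362.9   65. ]
bend [ 498.5 -309.3   65. ]
tip [ 501.1 -321.7   29. ]
dishL [ 557.9 -152.3   22. ]
dishR [ 446.1 -174.    22. ]
dishT [ 511.9 -224.3   22. ]
dishB [ 493.9 -110.4   22. ]
```

```bash
python3 -m crank '[[100,-444,-300,-100,0,0,1.257],[100,-444,-300,-100,0,0,1.257],[100,-444,-300,-100,0,0,1.257],[100,-444,-300,-100,0,0,1.257],[100,-444,-300,-100,0,0,1.257],[100,-444,-300,-100,0,0,1.257],[100,-444,-300,-100,0,0,1.257],[100,-444,-300,-100,0,0,1.257],[100,-444,-300,-100,0,0,1.257],[100,-444,-300,-100,0,0,1.257]]' 60
python3 -m crank '[[100,0,0,0,0,0,0],[100,0,0,0,0,0,0]]'
python3 - <<'E'
from h import *
s=manip.read_state();print(s['eef_pos'],s['eef_rot'],s['clock'],s['joints'])
snap('wrist','w1')
c=optics.calibration('wrist');print(-np.array(c['R']).T@np.array(c['t']).ravel(),c['R'])
E
```

```text
clock: 1.1
eef_pos: [473.1, 133.3, 297.5]
eef_rot: [-3.141, -0.0, 1.567]
wrist_force: [0.6, 1.4, 0.1]
finger_gap: 93.9
finger_force: 0.0
clock: 1.3
eef_pos: [472.5, 134.6, 296.7]
eef_rot: [-3.141, 0.0, 1.568]
wrist_force: [-0.6, 1.1, -0.2]
finger_gap: 94.1
finger_force: 0.0
[472.46990743 134.58822834 296.68278496] [-3.14064832e+00  4.88135049e-05  1.56785341e+00] 1.3 [2.02859786e-01 1.11415694e-01 1.53694472e+00 1.45621006e-04
 1.49416662e+00 2.05791506e-01]
[471.8656841  218.12029346 475.4728731 ] [[ 9.99997718e-01 -2.02072050e-03 -6.92801756e-04]
 [-1.74194698e-03 -9.59094481e-01  2.83080805e-01]
 [-1.23648953e-03 -2.83078952e-01 -9.59095813e-01]]
```

View pics/w1.png

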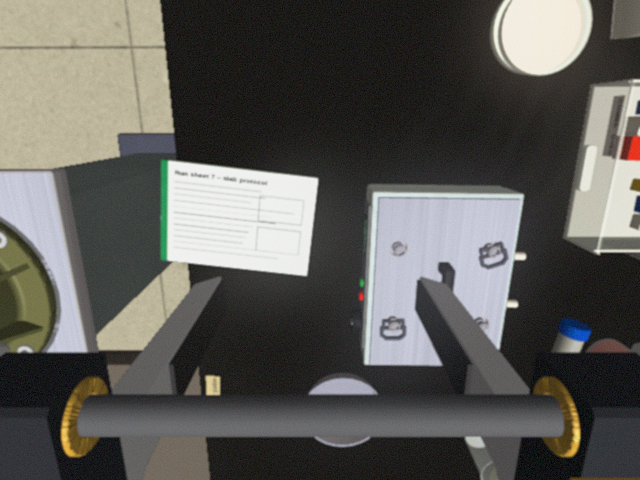

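```bash
python3 - <<'E'
from h import *
D=load('w1')['p'][:,:,::-1]
f=lambda u,v:cv2.resize(D[v-20:v+20,u-20:u+20],None,fx=9.75,fy=9.75,interpolation=cv2.INTER_CUBIC)
cv2.imwrite('pics/c.png',np.hstack([f(493,254),f(392,328)]))
E
```

```text
(no output)
```

View pics/c.png

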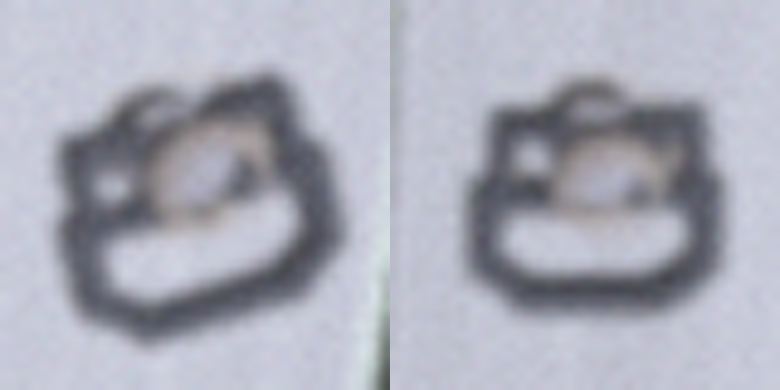

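```bash
python3 - <<'E'
from h import *
P=lambda n,c0,u,v,z:print(n,np.round(ray('w1',c0[0]-20+u/9.75-.45,c0[1]-20+v/9.75-.45,z),1))
a=(493,254);b=(392,328)
P('Awin',a,200,245,73);P('Ahead',a,205,172,81);P('Aback',a,218,320,72)
P('Bwin',b,205,245,73);P('Bhead',b,222,172,81);P('Bback',b,208,305,72)
for n,u,v,z in [('hTL',369,192,64),('hTR',522,195,64),('hBL',366,364,64)]: print(n,np.round(ray('w1',u,v,z),1))
W=cloud('w1');m=(W[...,2]>68)&(W[...,2]<76)&(W[...,0]>520)&(W[...,1]>-70)&(W[...,1]<160)
print(np.nanmin(W[m],0),np.nanmax(W[m],0),np.median(W[m],0))
E
```

```text
Awin [658.2  72.7  73. ]
Ahead [654.1  83.9  81. ]
Aback [661.7  63.5  72. ]
Bwin [554.2 -16.6  73. ]
Bhead [554.   -2.6  81. ]
Bback [555.1 -25.2  72. ]
hTL [523.2 144.2  64. ]
hTR [684.3 140.4  64. ]
hBL [526.2 -64.   64. ]
[529.64889208 -62.59629276  68.00051641] [775.36339284 159.66031799  75.99334252] [594.45127647  68.68867053  69.67081257]
```

```bash
python3 -m crank '[[50,-540,28,80,0,0,0],[50,-540,28,80,0,0,0],[50,-540,28,80,0,0,0],[50,-540,28,80,0,0,0],[50,-540,28,80,0,0,0],[50,-540,28,80,0,0,0],[50,-540,28,80,0,0,0],[50,-540,28,80,0,0,0],[50,-540,28,80,0,0,0],[50,-540,28,80,0,0,0]]'
python3 -m crank '[[50,0,0,0,0,0,0],[50,0,0,0,0,0,0]]'
cat >> h.py <<'E'
def orange(f,z=74,bb=(470,530,-470,-330)):
    D=load(f); W=cloud(f); h=cv2.cvtColor(D['p'],cv2.COLOR_RGB2HSV)
    m=(h[...,0]>4)&(h[...,0]<20)&(h[...,1]>150)&(h[...,2]>90)
    m&=(W[...,0]>bb[0])&(W[...,0]<bb[1])&(W[...,1]>bb[2])&(W[...,1]<bb[3])
    n,l,st,c=cv2.connectedComponentsWithStats(m.astype(np.uint8)); i=1+np.argmax(st[1:,4]); m=l==i
    P=W[m]; top=P[P[:,2]>np.percentile(P[:,2],60)-3]
    r=cv2.minAreaRect(top[:,:2].astype(np.float32)); return len(P),r,np.percentile(P,[2,50,98],axis=0).round(1)
E
python3 - <<'E'
from h import *
snap('wrist','w2'); print(orange('w2'))
s=manip.read_state();print(s['eef_pos'],s['clock'])
E
```

```text
clock: 2.35
eef_pos: [498.0, -359.0, 223.6]
eef_rot: [-3.142, -0.0, 1.572]
wrist_force: [0.9, 1.1, 1.1]
finger_gap: 46.9
finger_force: 0.0
clock: 2.55
eef_pos: [497.7, -357.8, 223.1]
eef_rot: [-3.14, -0.001, 1.57]
wrist_force: [0.4, -0.2, 0.1]
finger_gap: 47.0
finger_force: 0.0
(1213, ((498.5151672363281, -412.03887939453125), (88.71765899658203, 13.807231903076172), 89.67098999023438), array([[ 492.4, -453.6,   70.3],
       [ 498.8, -409.2,   73.2],
       [ 504.4, -368.9,   74.9]]))
[ 498.01181686 -357.12003214  223.87545684] 2.6
```

View pics/w2.png

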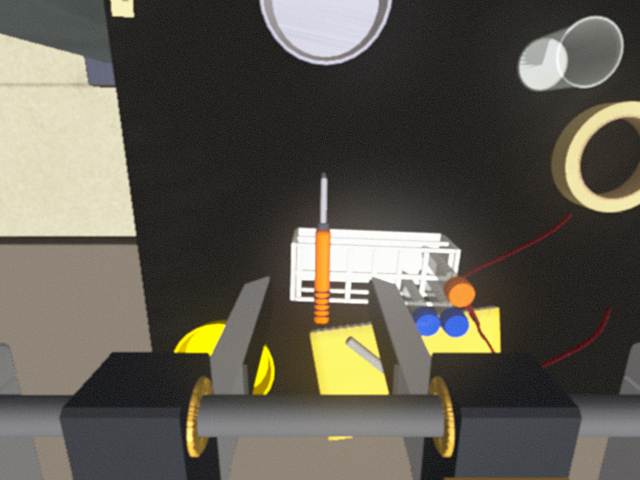

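```bash
python3 -m crank '[[30,-50,1,50,0,0,0],[30,-50,1,100,0,0,0],[30,-50,1,145,0,0,0],[30,-50,1,155,0,0,0],[30,-50,1,164,0,0,0],[30,-50,1,164,0,0,0],[30,-50,1,164,0,0,0]]'
python3 -m crank '[[0,0,0,0,0,0,0],[0,0,0,0,0,0,0],[0,0,0,0,0,0,0],[0,0,0,0,0,0,0]]' 60
```

```text
clock: 3.3
eef_pos: [499.5, -408.5, 62.2]
eef_rot: [3.139, 0.002, 1.571]
wrist_force: [0.2, -0.1, 1.7]
finger_gap: 28.3
finger_force: 0.0
clock: 3.7
eef_pos: [498.8, -409.0, 61.3]
eef_rot: [3.14, 0.001, 1.57]
wrist_force: [-0.2, 1.1, 6.6]
finger_gap: 13.5
finger_force: 60.0
```

```bash
python3 -m crank '[[0,0,0,-20,0,0,0],[0,0,0,-60,0,0,0],[0,0,0,-100,0,0,0],[0,50,10,-105,0,0,0],[0,100,20,-105,0,0,0],[0,150,30,-105,0,0,0],[0,200,42,-105,0,0,0],[0,245,55,-105,0,0,0],[0,259,55,-105,0,0,0],[0,259,55,-105,0,0,0]]'
python3 -m crank '[[0,0,0,0,0,0,0],[0,0,0,0,0,0,0]]'
python3 - <<'E'
from h import *
snap('wrist','w3',(220,40,500,250),2.85)
s=manip.read_state();print(s['eef_pos'],s['finger_gap'],orange('w3',bb=(500,600,-230,0)))
E
```

```text
clock: 4.7
eef_pos: [553.9, -148.1, 165.3]
eef_rot: [3.141, 0.0, 1.573]
wrist_force: [1.1, -0.2, -0.4]
finger_gap: 13.0
finger_force: 60.0
clock: 4.9
eef_pos: [553.4, -151.3, 165.0]
eef_rot: [-3.142, 0.0, 1.568]
wrist_force: [0.3, 0.7, -0.1]
finger_gap: 13.1
finger_force: 60.0
[ 553.3805377  -151.23245014  164.91942857] 13.217233299602297 (2977, ((553.1148681640625, -138.0018310546875), (56.85679626464844, 13.92790699005127), 89.405029296875), array([[ 546.5, -165.3,  171.5],
       [ 552.2, -135.7,  176.7],
       [ 560.1, -110.4,  178.6]]))
```

View pics/w3.png

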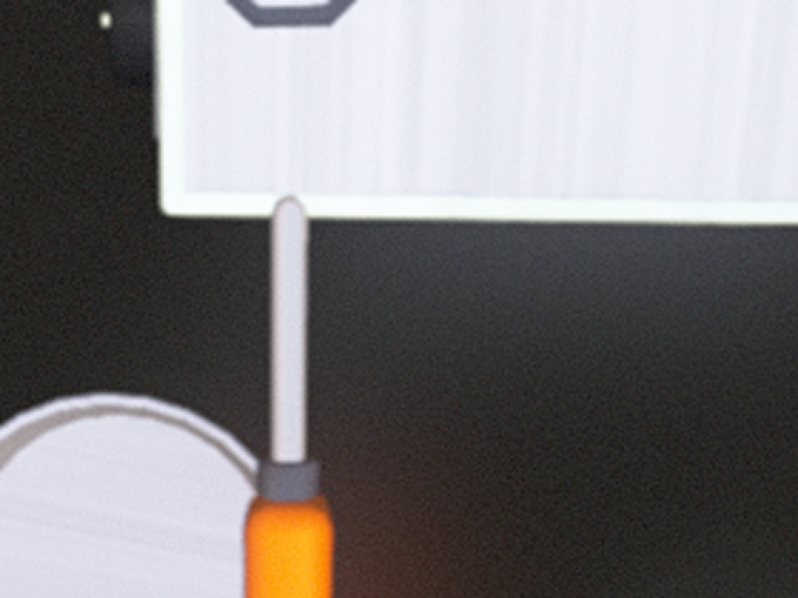

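```bash
python3 - <<'E'
from h import *
g=lambda u,v,z:np.round(ray('w3',220+u/2.85-.3,40+v/2.85-.3,z),1)
print('bend',g(289,196,169),g(289,196,171.5),'ringback outer',g(293,26,74),'inner',g(293,9,74),'corners cover edge',g(180,195,70),g(700,198,70), 'house',g(165,215,64))
E
```

```text
bend [553.7 -64.1 169. ] [553.7 -64.2 171.5] ringback outer [554.9 -26.3  74. ] inner [554.9 -22.9  74. ] corners cover edge [528.8 -61.3  70. ] [649.  -62.3  70. ] house [524.5 -65.6  64. ]
```

```bash
python3 -m crank '[[0,25,1,10,0,0,0],[0,49,1,30,0,0,0],[0,49,1,42,0,0,0],[0,49,1,45,0,0,0],[0,49,1,45,0,0,0],[0,49,1,45,0,0,0]]'
python3 - <<'E'
from h import *
s=manip.read_state();print(s['eef_pos'],s['wrist_force'])
snap('wrist','w4',(220,40,500,250),2.85)
E
```

```text
clock: 5.55
eef_pos: [555.0, -101.9, 120.7]
eef_rot: [3.141, 0.0, 1.569]
wrist_force: [0.9, -0.3, -1.2]
finger_gap: 13.6
finger_force: 60.0
[ 555.01659032 -101.89522261  120.70005648] [ 0.88227203 -0.29622483 -1.15489781]
```

View pics/w4.png

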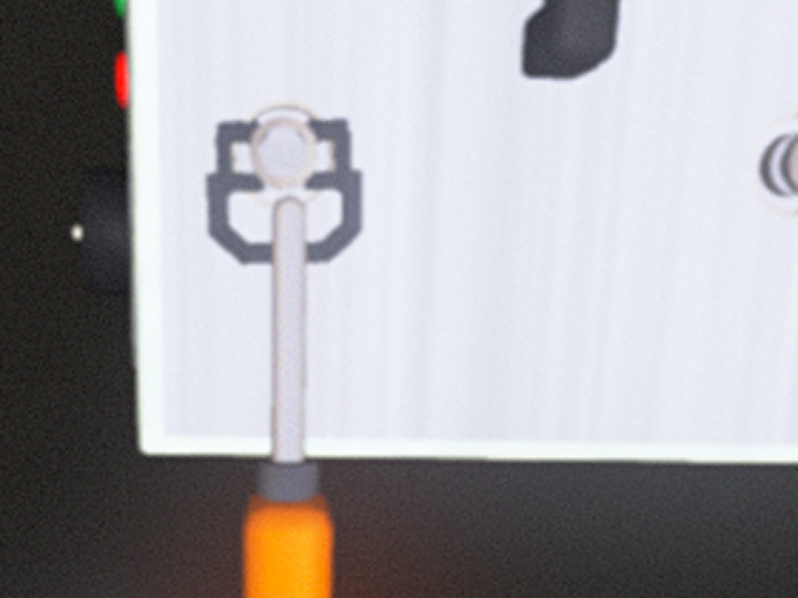

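```bash
python3 - <<'E'
from h import *
g=lambda u,v,z:np.round(ray('w4',220+u/2.85-.3,40+v/2.85-.3,z),1)
print('bend',g(289,196,125),'inner back',g(285,243,74),'outer',g(285,262,74),'arm top',g(285,121,74),'sides',g(208,205,74),g(361,205,74),'head',g(283,152,81),'bridge',g(240,189,74))
E
```

```text
bend [555.3 -14.7 125. ] inner back [554.6 -22.   74. ] outer [554.6 -25.6  74. ] arm top [ 5.547e+02 -1.000e-01  7.400e+01] sides [540. -15.  74.] [569.2 -15.1  74. ] head [554.3  -6.   81. ] bridge [546.1 -12.1  74. ]
```

```bash
python3 -m crank '[[0,0,0,8,0,0,0],[0,0,-0.5,14,0,0,0],[0,0,-0.5,16,0,0,0],[0,0,-0.5,17,0,0,0],[0,0,-0.5,17,0,0,0]]'
```

```text
clock: 6.1
eef_pos: [554.2, -100.8, 102.9]
eef_rot: [-3.141, -0.0, 1.57]
wrist_force: [0.1, -0.4, -0.7]
finger_gap: 13.4
finger_force: 60.0
```

```bash
python3 -m crank '[[0,-4,0,0,0,0,0],[0,-6,0,0,0,0,0],[0,-8,0,0,0,0,0]]'; python3 -m crank '[[0,-3,0,0,0,0,0],[0,-6,0,0,0,0,0],[0,-9,0,0,0,0,0],[0,-11,0,0,0,0,0],[0,-11,0,0,0,0,0]]'
python3 - <<'E'
from h import *
snap('wrist','w5',(220,40,500,250),2.85)
print(orange('w5',bb=(500,600,-230,0)))
E
```

```text
clock: 6.4
eef_pos: [554.1, -108.0, 102.9]
eef_rot: [-3.141, -0.002, 1.57]
wrist_force: [-0.4, 9.6, -1.8]
finger_gap: 13.3
finger_force: 60.0
clock: 6.9
eef_pos: [554.2, -120.3, 103.1]
eef_rot: [3.141, 0.0, 1.569]
wrist_force: [-0.7, 0.2, -0.7]
finger_gap: 13.6
finger_force: 60.0
(2937, ((554.0912475585938, -107.09620666503906), (57.16245651245117, 13.602336883544922), 89.3002700805664), array([[ 547.2, -134.4,    0.7],
       [ 552.8, -107.2,  114.7],
       [ 560.9,  -79.3,  116.4]]))
```

View pics/w5.png

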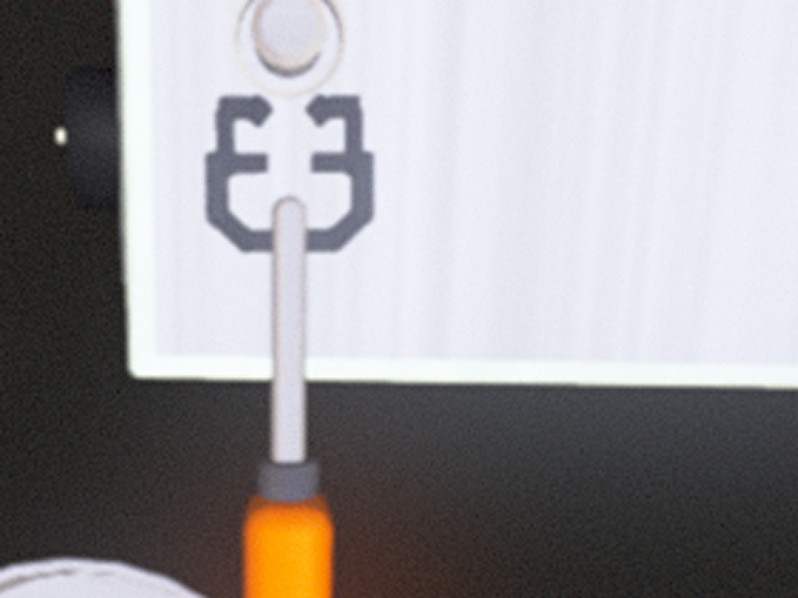

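```bash
python3 -m crank '[[0,0,0,-20,0,0,0],[0,0,0,-40,0,0,0],[0,30,40,-40,0,0,-0.1],[0,60,75,-40,0,0,-0.2],[0,85,105,-40,0,0,-0.314],[0,110,131,-35,0,0,-0.314],[0,110,131,-20,0,0,-0.314],[0,110,131,-20,0,0,-0.314],[0,110,131,-20,0,0,-0.314]]'
python3 - <<'E'
from h import *
s=manip.read_state();print(s['eef_pos'],s['eef_rot'],s['wrist_force'])
snap('wrist','w6',(220,40,500,250),2.85)
E
```

```text
clock: 7.85
eef_pos: [684.7, -10.7, 122.8]
eef_rot: [-3.141, -0.0, 1.883]
wrist_force: [0.6, -0.6, 0.2]
finger_gap: 13.4
finger_force: 60.0
[684.67992161 -10.66164608 122.80783409] [-3.14054570e+00 -2.00767419e-04  1.88306423e+00] [ 0.60039228 -0.61060964  0.2088299 ]
```

View pics/w6.png

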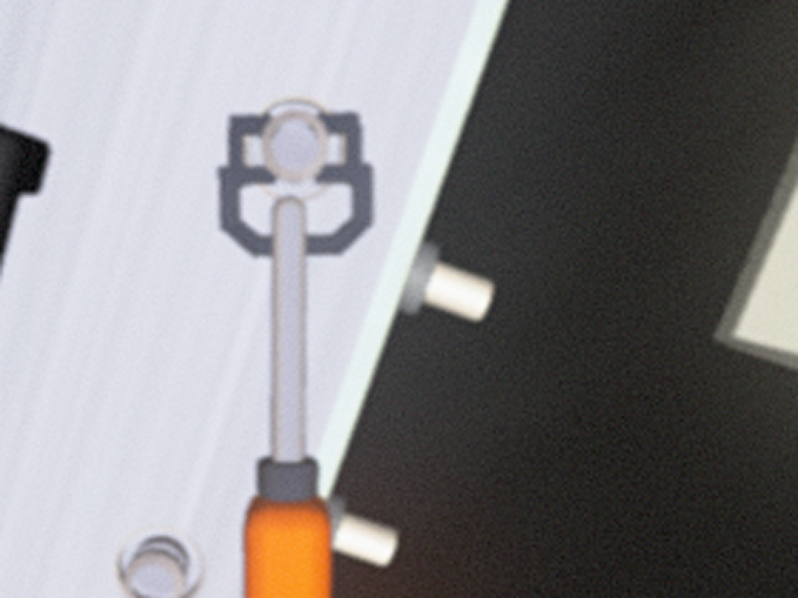

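```bash
python3 -m crank '[[0,1.5,1.5,0,0,0,0],[0,1.5,1.5,10,0,0,0],[0,1.5,1.5,16,0,0,0],[0,1.5,1.5,19.5,0,0,0],[0,1.5,1.5,19.5,0,0,0],[0,1.5,1.5,19.5,0,0,0]]'; python3 -m crank '[[0,-4,0,0,0,0,0],[0,-6,0,0,0,0,0],[0,-8,0,0,0,0,0]]'
```

```text
clock: 8.5
eef_pos: [686.3, -8.1, 103.5]
eef_rot: [-3.142, -0.0, 1.884]
wrist_force: [-0.8, 0.6, -0.7]
finger_gap: 13.7
finger_force: 60.0
clock: 8.8
eef_pos: [688.3, -14.6, 103.2]
eef_rot: [-3.141, -0.002, 1.884]
wrist_force: [-3.2, 10.2, -1.1]
finger_gap: 13.2
finger_force: 60.0
```

```bash
python3 -m crank '[[0,-3,0,0,0,0,0],[0,-6,0,0,0,0,0],[0,-9,0,0,0,0,0],[0,-11,0,0,0,0,0],[0,-11,0,0,0,0,0]]';  python3 -m crank '[[0,0,0,-10,0,0,0],[0,0,0,-50,0,0,0],[0,0,0,-62,0,0,0],[0,-20,0,-62,0,0,0],[0,-20,0,-62,0,0,0]]'
cat >> h.py <<'E'
def rings(f,skip=None):
    D=load(f); W=cloud(f); g=D['p'].astype(int); m=(g.max(2)<135)&(W[...,2]>66)&(W[...,2]<80)&(W[...,0]>530)&(W[...,0]<680)&(W[...,1]>-60)&(W[...,1]<138)
    n,l,st,c=cv2.connectedComponentsWithStats(m.astype(np.uint8))
    for i in range(1,n):
        if st[i,4]>80:
            P=W[l==i]; r=cv2.minAreaRect(P[:,:2].astype(np.float32)); print(st[i],c[i].round(),np.round(P.mean(0),1),'box',np.round(r[0],1),np.round(r[1],1),round(r[2]))
E
python3 - <<'E'
from h import *
s=manip.read_state();print(s['eef_pos'],s['eef_rot'])
snap('wrist','w7'); rings('w7'); snap('scene','s7'); rings('s7')
E
```

```text
clock: 9.3
eef_pos: [692.3, -26.7, 103.6]
eef_rot: [3.141, 0.0, 1.883]
wrist_force: [-0.1, -0.4, -1.5]
finger_gap: 13.3
finger_force: 60.0
clock: 9.8
eef_pos: [698.5, -47.5, 165.1]
eef_rot: [-3.141, 0.0, 1.882]
wrist_force: [0.0, 0.3, -1.2]
finger_gap: 13.6
finger_force: 60.0
[698.51195531 -47.470618   165.05173722] [-3.14134043e+00  4.15351449e-04  1.88210446e+00]
[298  48  45  44 690] [320.  70.] [663.5  59.9  73.5] box [663.5  60.2] [28.1 25.3] 17
[103 128  47  46 737] [126. 152.] [555.1 -28.4  73.4] box [555.2 -28.2] [25.5 29.6] 90
[301 301  16  12  81] [309. 306.] [555.6 -26.6  71.5] box [555.1 -26.2] [27.  28.6] 75
[230 327  16  12  86] [238. 332.] [664.1  62.6  72.4] box [663.5  65.6] [26.5 32.9] 17
```

```bash
python3 -m crank '[[0,-283,-301,-20,0,0,0.312],[0,-283,-301,-20,0,0,0.312],[0,-283,-301,-20,0,0,0.312],[0,-283,-301,-20,0,0,0.312],[0,-283,-301,-20,0,0,0.312],[0,-283,-301,-20,0,0,0.312],[0,-283,-301,-20,0,0,0.312],[0,-283,-301,-20,0,0,0.312],[0,-283,-301,-20,0,0,0.312],[0,-283,-301,-20,0,0,0.312]]'
python3 -m crank '[[0,0,0,0,0,0,0],[0,0,0,0,0,0,0]]'
```

```text
clock: 10.9
eef_pos: [498.0, -408.2, 184.6]
eef_rot: [-3.141, -0.001, 1.569]
wrist_force: [-0.2, 0.7, -2.5]
finger_gap: 13.0
finger_force: 60.0
clock: 11.1
eef_pos: [500.0, -405.4, 185.2]
eef_rot: [-3.141, -0.001, 1.574]
wrist_force: [0.4, -0.3, -0.5]
finger_gap: 13.4
finger_force: 60.0
```

```bash
python3 -m crank '[[0,-2,0,45,0,0,0],[0,-2,0,90,0,0,0],[0,-2,0,110,0,0,0],[0,-2,0,118,0,0,0],[0,-2,0,122.5,0,0,0],[0,-2,0,122.5,0,0,0],[0,-2,0,122.5,0,0,0]]'
```

```text
clock: 11.8
eef_pos: [499.7, -409.3, 64.5]
eef_rot: [3.14, 0.001, 1.572]
wrist_force: [-0.5, 0.1, -0.7]
finger_gap: 13.4
finger_force: 60.0
```

```bash
python3 -m crank '[[0,0,0,1.5,0,0,0],[0,0,0,2.5,0,0,0],[0,0,0,2.5,0,0,0],[0,0,0,2.5,0,0,0]]'; python3 -m crank '[[30,0,0,0,0,0,0],[30,0,0,0,0,0,0],[30,0,0,0,0,0,0]]';python3 -m crank '[[30,0,0,-30,0,0,0],[30,0,0,-80,0,0,0],[30,0,0,-130,0,0,0],[30,50,0,-160,0,0,0],[30,50,0,-160,0,0,0]]'
python3 - <<'E'
from h import *
snap('wrist','w8'); print(orange('w8')); snap('scene','s8')
s=manip.read_state();print(s['eef_pos'],s['eef_rot'])
W=cloud('s8');g=load('s8')['p'].astype(int)
m=(abs(W[...,0]-500)<100)&(abs(W[...,1]+168)<90)&(W[...,2]>12)&(W[...,2]<40)
print('dish rim bbox',np.percentile(W[m],[1,99],axis=0).round(1))
E
```

```text
clock: 12.2
eef_pos: [499.3, -409.3, 61.3]
eef_rot: [3.141, 0.001, 1.572]
wrist_force: [-0.4, 1.8, 5.7]
finger_gap: 13.3
finger_force: 60.0
clock: 12.5
eef_pos: [498.9, -409.1, 60.3]
eef_rot: [-3.141, -0.0, 1.572]
wrist_force: [0.7, -0.4, -0.1]
finger_gap: 28.2
finger_force: 0.0
clock: 13.0
eef_pos: [500.0, -357.2, 224.7]
eef_rot: [3.137, 0.003, 1.573]
wrist_force: [0.1, -1.0, 0.4]
finger_gap: 28.0
finger_force: 0.0
(1214, ((499.3414001464844, -411.8116455078125), (88.95149230957031, 13.762551307678223), 88.82636260986328), array([[ 493. , -454.2,   70. ],
       [ 498.5, -409.6,   73.2],
       [ 504.9, -369. ,   74.8]]))
[ 499.3510465  -358.37449901  221.4050331 ] [3.14039133e+00 1.01206851e-03 1.57323465e+00]
dish rim bbox [[ 468.4 -211.8   12.1]
 [ 577.6 -100.    23.2]]
```

```bash
python3 -m crank '[[50,329,56,60,0,0,0],[50,329,56,60,0,0,0],[50,329,56,60,0,0,0],[50,329,56,60,0,0,0],[50,329,56,60,0,0,0],[50,329,56,60,0,0,0],[50,329,56,60,0,0,0],[50,329,56,100,0,0,0],[50,329,56,120,0,0,0],[50,329,56,120,0,0,0]]'
python3 -m crank '[[50,0,0,0,0,0,0],[50,0,0,0,0,0,0]]'
python3 - <<'E'
from h import *
snap('wrist','w9'); rings('w9')
s=manip.read_state();print(s['eef_pos'],s['eef_rot'])
E
```

```text
clock: 14.1
eef_pos: [552.9, -30.3, 96.3]
eef_rot: [-3.134, -0.001, 1.572]
wrist_force: [-0.4, -0.5, 0.6]
finger_gap: 47.0
finger_force: 0.0
clock: 14.3
eef_pos: [555.3, -30.7, 101.4]
eef_rot: [3.14, 0.0, 1.571]
wrist_force: [-0.7, -0.8, 1.1]
finger_gap: 46.8
finger_force: 0.0
[518  41  13  26 115] [522.  55.] [650.9  81.3  75.8] box [651.5  81.8] [ 4.8 11.4] 4
[ 506   69   65   64 1627] [538. 102.] [663.1  60.4  73.2] box [663.2  60.5] [30.8 25.7] 16
[410  83   7  24  87] [412.  95.] [599.8  63.6  76.2] box [600.   63.4] [ 1.8 10.4] 6
[492 224  16  18  88] [497. 230.] [649.8  -5.   75.8] box [649.9  -5.2] [10.5  3.3] 63
[ 294  247   52   44 1064] [319. 269.] [554.5 -28.4  73.2] box [554.5 -28.3] [28.8 25.9] 0
[555.28737895 -30.56755218 101.57268854] [3.13992626e+00 2.37536516e-04 1.57118669e+00]
```

Ring B is under the fingers; descend to the cover and close gently.

```bash
python3 -m crank '[[50,2,-1,15,0,0,0],[50,2,-1,25,0,0,0],[50,2,-1,29,0,0,0],[50,2,-1,30,0,0,0],[50,2,-1,30,0,0,0]]'; python3 -m crank '[[0,0,0,0,0,0,0],[0,0,0,0,0,0,0],[0,0,0,0,0,0,0],[0,0,0,0,0,0,0]]' 20
```

```text
clock: 14.85
eef_pos: [553.9, -28.2, 70.8]
eef_rot: [3.141, 0.0, 1.572]
wrist_force: [0.1, -0.9, -0.3]
finger_gap: 46.9
finger_force: 0.0
clock: 15.25
eef_pos: [553.8, -28.1, 70.8]
eef_rot: [3.141, 0.0, 1.572]
wrist_force: [0.6, -0.5, 2.5]
finger_gap: 29.2
finger_force: 20.0
```

```bash
python3 -m crank '[[0,0,0,-10,0,0,0],[0,0,0,-50,0,0,0],[0,0,0,-80,0,0,0],[0,0,0,-80,0,0,0]]' 40
cat >> h.py <<'E'
def dish(f):
    W=cloud(f); g=load(f)['p'].astype(int)
    m=(W[...,0]>400)&(W[...,0]<620)&(W[...,1]>-270)&(W[...,1]<-72)&(W[...,2]>1.2)&(W[...,2]<27)&(g.min(2)>70)
    n,l,st,c=cv2.connectedComponentsWithStats(m.astype(np.uint8)); i=1+np.argmax(st[1:,4]); P=W[l==i]
    q=P[P[:,2]>17]; h=cv2.minEnclosingCircle(q[:,:2].astype(np.float32)); return st[i],h, np.percentile(q,[1,99],axis=0).round(1)
E
python3 - <<'E'
from h import *
snap('scene','s10'); print(dish('s8'),dish('s10'),dish('scene0'))
W=cloud('s10'); cv2.imwrite('pics/s10.png',load('s10')['p'][150:400,200:480,::-1].repeat(2,0).repeat(2,1))
E
```

```text
clock: 15.65
eef_pos: [555.4, -28.2, 155.4]
eef_rot: [3.135, 0.001, 1.572]
wrist_force: [0.0, -0.4, -0.5]
finger_gap: 28.7
finger_force: 39.9
(array([ 310,  266,   55,   42, 1264], dtype=int32), ((521.987060546875, -156.51922607421875), 58.52392578125), array([[ 467.8, -211.7,   17.1],
       [ 578.3,  -99.7,   23.4]])) (array([ 310,  266,   55,   42, 1247], dtype=int32), ((523.7918701171875, -156.1908416748047), 58.843597412109375), array([[ 467.8, -212.5,   17.1],
       [ 578.3,  -99.3,   22.8]])) (array([ 322,  264,   53,   41, 1338], dtype=int32), ((502.05328369140625, -169.43447875976562), 58.696537017822266), array([[ 447.6, -225.6,   17. ],
       [ 557.4, -112.5,   23.1]]))
```

View pics/s10.png

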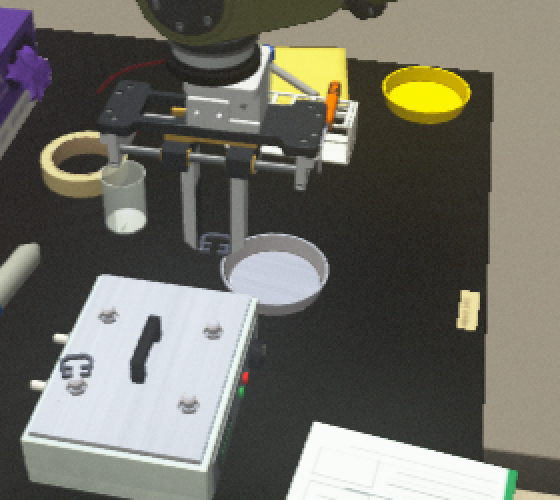

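```bash
python3 -m crank '[[0,-50,-12,0,0,0,0],[0,-100,-22,0,0,0,0],[0,-136,-32,20,0,0,0],[0,-136,-32,60,0,0,0],[0,-136,-32,105,0,0,0],[0,-136,-32,130,0,0,0],[0,-136,-32,142,0,0,0],[0,-136,-32,142,0,0,0],[0,-136,-32,142,0,0,0]]'
python3 -m crank '[[40,0,0,0,0,0,0],[40,0,0,0,0,0,0],[40,0,0,0,0,0,0]]'
```

```text
clock: 16.6
eef_pos: [522.3, -164.2, 9.5]
eef_rot: [3.141, 0.0, 1.572]
wrist_force: [0.1, 0.4, 0.4]
finger_gap: 28.0
finger_force: 39.9
clock: 16.9
eef_pos: [522.2, -164.2, 9.3]
eef_rot: [3.14, 0.0, 1.572]
wrist_force: [0.0, -0.0, -0.5]
finger_gap: 37.5
finger_force: 0.0
```

```bash
python3 -m crank '[[40,0,0,-50,0,0,0],[40,0,0,-100,0,0,0],[50,30,20,-130,0,0,0],[50,70,50,-130,0,0,-0.1],[50,115,75,-130,0,0,-0.2],[50,155,100,-130,0,0,-0.314],[50,195,125,-125,0,0,-0.314],[50,224,141,-110,0,0,-0.314],[50,224,141,-92,0,0,-0.314],[50,224,141,-92,0,0,-0.314]]'
python3 -m crank '[[50,0,0,0,0,0,0],[50,0,0,0,0,0,0]]'
python3 - <<'E'
from h import *
snap('wrist','w11'); rings('w11')
s=manip.read_state();print(s['eef_pos'],s['eef_rot'])
print(tool(np.array([663.3,60.3,70.8])-s['eef_pos']))
E
```

```text
clock: 17.9
eef_pos: [661.5, 60.9, 97.9]
eef_rot: [-3.138, -0.001, 1.887]
wrist_force: [0.1, -0.2, 0.1]
finger_gap: 47.0
finger_force: 0.0
clock: 18.1
eef_pos: [662.9, 59.3, 102.0]
eef_rot: [3.14, 0.0, 1.885]
wrist_force: [-0.3, -0.3, 0.3]
finger_gap: 47.2
finger_force: 0.0
[214 224  22  22 117] [227. 230.] [606.8  68.6  76.1] box [607.4  67.8] [ 5.8 13.1] 61
[ 297  248   51   45 1017] [322. 271.] [663.4  60.6  73.2] box [663.3  60.7] [28.3 26.3] 17
[ 98 306  27  23 155] [112. 315.] [555.9  -2.5  74.2] box [554.7  -4.9] [12.9 17.4] 64
[260 358  27  14 112] [273. 363.] [653.6  -3.8  74.7] box [654.1  -7.1] [16.4 13.5] 7
[662.98085088  59.35597205 102.01315426] [3.13973301e+00 5.51037886e-04 1.88482111e+00]
[ 0.81648098  0.53709659 31.21376187]
```

```bash
python3 -m crank '[[50,1,0.5,15,0,0,0],[50,1,0.5,25,0,0,0],[50,1,0.5,30,0,0,0],[50,1,0.5,31,0,0,0],[50,1,0.5,31,0,0,0]]'; python3 -m crank '[[0,0,0,0,0,0,0],[0,0,0,0,0,0,0],[0,0,0,0,0,0,0],[0,0,0,0,0,0,0]]' 20
python3 -m crank '[[0,0,0,-10,0,0,0],[0,0,0,-50,0,0,0],[0,0,0,-80,0,0,0],[0,0,0,-80,0,0,0]]' 40
python3 - <<'E'
from h import *
snap('scene','s12'); print(dish('s12'))
s=manip.read_state();d=dish('s12')[1][0]
print(tool(np.array([d[0],d[1]+8,12])-s['eef_pos']))
E
```

```text
clock: 18.65
eef_pos: [662.2, 61.0, 70.1]
eef_rot: [-3.14, -0.0, 1.886]
wrist_force: [-8.9, -0.7, 13.2]
finger_gap: 47.2
finger_force: 6.5
clock: 19.05
eef_pos: [663.0, 61.0, 70.3]
eef_rot: [3.141, 0.0, 1.886]
wrist_force: [-3.6, -0.9, 10.6]
finger_gap: 29.2
finger_force: 20.8
clock: 19.45
eef_pos: [664.4, 61.2, 154.4]
eef_rot: [3.135, 0.002, 1.886]
wrist_force: [0.5, 0.6, 0.0]
finger_gap: 28.4
finger_force: 39.7
(array([ 311,  267,   54,   41, 1316], dtype=int32), ((523.2207641601562, -156.4099578857422), 58.2236213684082), array([[ 467.7, -213.5,   17. ],
       [ 578.3, -100.1,   22.8]]))
[-155.67942188 -198.76958859  139.02130942]
```

```bash
python3 -m crank '[[0,-40,-45,0,0,0,0.1],[0,-80,-90,0,0,0,0.2],[0,-115,-135,0,0,0,0.314],[0,-145,-175,5,0,0,0.314],[0,-156,-199,20,0,0,0.314],[0,-156,-199,60,0,0,0.314],[0,-156,-199,105,0,0,0.314],[0,-156,-199,130,0,0,0.314],[0,-156,-199,139,0,0,0.314],[0,-156,-199,139,0,0,0.314]]'
python3 -m crank '[[0,0,0,0,0,0,0],[40,0,0,0,0,0,0],[40,0,0,0,0,0,0],[40,0,0,0,0,0,0]]'
```

```text
clock: 20.5
eef_pos: [521.1, -148.5, 9.2]
eef_rot: [-3.139, -0.001, 1.572]
wrist_force: [0.6, -0.3, 0.4]
finger_gap: 28.7
finger_force: 39.9
clock: 20.9
eef_pos: [522.1, -148.9, 11.0]
eef_rot: [3.141, 0.0, 1.572]
wrist_force: [-0.3, -0.2, -0.9]
finger_gap: 37.4
finger_force: 0.0
```

```bash
python3 -m crank '[[40,0,0,-50,0,0,0],[40,0,0,-100,0,0,0],[40,30,20,-140,0,0,0],[40,75,35,-140,0,0,0],[40,115,55,-140,0,0,0],[40,155,70,-140,0,0,0],[40,187,82,-140,0,0,0],[40,187,82,-140,0,0,0],[40,187,82,-140,0,0,0]]'
python3 - <<'E'
from h import *
snap('wrist','w13')
s=manip.read_state();print(s['eef_pos'],s['eef_rot'])
W=cloud('w13');m=(W[...,2]>90)&(W[...,2]<100)&(abs(W[...,0]-604)<30)&(abs(W[...,1]-38)<60)
P=W[m];print(len(P),cv2.minAreaRect(P[:,:2].astype(np.float32)),np.median(P,0))
for f in ['w1','w13','scene0']:
    W=cloud(f);m=(W[...,2]>4)&(W[...,0]>390)&(W[...,0]<620)&(W[...,1]>240)&(W[...,1]<500);P=W[m];
    if len(P): print(f,len(P),np.percentile(P,[1,50,99],axis=0).round())
W=cloud('w1');m=(W[...,0]>390)&(W[...,0]<620)&(W[...,1]>240)&(W[...,1]<500)&(load('w1')['p'].min(2)>90);print(W[m].min(0),W[m].max(0))
snap('scene','s13');print(dish('s13')); D=load('s13');W=cloud('s13');g=D['p'].max(2)
m=(np.hypot(W[...,0]-523,W[...,1]+156)<46)&(W[...,2]<15)&(g<110);print('dark px in dish',m.sum(),W[m].mean(0))
E
```

```text
clock: 21.8
eef_pos: [603.6, 38.7, 150.4]
eef_rot: [-3.141, 0.0, 1.573]
wrist_force: [-0.7, -0.7, 0.1]
finger_gap: 37.6
finger_force: 0.0
[603.48249147  37.86424667 150.52201896] [-3.14146737e+00  1.73367219e-04  1.57189354e+00]
1743 ((605.2573852539062, 38.6966552734375), (61.4951057434082, 12.011258125305176), 88.93482208251953) [605.06709394  40.70281208  95.18716914]
scene0 1 [[574. 259.   4.]
 [574. 259.   4.]
 [574. 259.   4.]]Traceback (most recent call last):
  File "<stdin>", line 9, in <module>
    return umr_minimum(a, axis, None, out, keepdims, initial, where)
ValueError: zero-size array to reduction operation minimum which has no identity
```

```bash
python3 - <<'E'
from h import *
snap('scene','s13');print(dish('s13')); D=load('s13');W=cloud('s13');g=D['p'].max(2)
m=(np.hypot(W[...,0]-523,W[...,1]+156)<46)&(W[...,2]<15)&(g<110);print('dark px in dish',m.sum(),W[m].mean(0))
E
python3 -m crank '[[40,0,1.7,40,0,0,0.019],[40,0,1.7,60,0,0,0.019],[40,0,1.7,70,0,0,0.019],[40,0,1.7,74,0,0,0.019],[40,0,1.7,74,0,0,0.019]]'; python3 -m crank '[[0,0,0,0,0,0,0],[0,0,0,0,0,0,0],[0,0,0,0,0,0,0],[0,0,0,0,0,0,0]]' 60
```

```text
(array([ 311,  267,   54,   41, 1383], dtype=int32), ((522.7826538085938, -156.9063720703125), 58.12118148803711), array([[ 467.9, -212.2,   17.1],
       [ 578.5, -100. ,   23. ]]))
dark px in dish 52 [ 524.17968373 -155.40447714    6.11400297]
clock: 22.4
eef_pos: [605.6, 37.8, 77.0]
eef_rot: [3.141, -0.0, 1.552]
wrist_force: [-0.2, -0.2, -1.2]
finger_gap: 37.6
finger_force: 0.0
clock: 22.8
eef_pos: [605.6, 38.3, 77.0]
eef_rot: [3.141, 0.0, 1.553]
wrist_force: [-1.8, 1.0, 2.7]
finger_gap: 11.6
finger_force: 60.0
```

```bash
python3 -m crank '[[0,0,0,-10,0,0,0],[0,0,0,-25,0,0,0],[0,0,0,-45,0,0,0],[0,0,0,-75,0,0,0],[0,0,0,-75,0,0,0]]'
python3 -m crank '[[0,30,-10,0,0,0,0],[0,70,-22,0,0,0,0],[0,115,-36,0,0,0,0],[0,160,-50,0,0,0,0],[0,205,-65,0,0,0,0],[0,250,-80,0,0,0,0],[0,290,-93,0,0,0,0],[0,320,-103,0,0,0,0],[0,334,-107,0,0,0,0],[0,334,-107,0,0,0,0]]'
python3 -m crank '[[0,0,0,0,0,0,0],[0,0,0,40,0,0,0],[0,0,0,80,0,0,0],[0,0,0,110,0,0,0],[0,0,0,125,0,0,0],[0,0,0,130,0,0,0],[0,0,0,130,0,0,0]]'
python3 - <<'E'
from h import *
snap('wrist','w14');W=cloud('w14');m=(W[...,2]>4)&(W[...,0]>380)&(W[...,0]<620)&(W[...,1]>250)&(W[...,1]<560)&(load('w14')['p'].min(2)>120);P=W[m];print(len(P),np.percentile(P,[1,50,99],axis=0).round(1))
E
```

```text
clock: 23.3
eef_pos: [607.1, 38.3, 156.4]
eef_rot: [3.134, -0.0, 1.553]
wrist_force: [0.2, 0.5, -4.1]
finger_gap: 11.3
finger_force: 60.0
clock: 24.3
eef_pos: [503.6, 375.3, 150.5]
eef_rot: [-3.141, 0.001, 1.555]
wrist_force: [-0.3, -0.4, -5.0]
finger_gap: 11.1
finger_force: 60.0
clock: 25.0
eef_pos: [505.0, 373.8, 22.1]
eef_rot: [3.141, -0.0, 1.552]
wrist_force: [0.5, 0.6, -4.3]
finger_gap: 11.0
finger_force: 60.0
75107 [[432.8 315.7  13.1]
 [505.8 420.8  14.7]
 [578.1 472.9  16.3]]
```

```bash
python3 -m crank '[[0,0,0,4,0,0,0],[0,0,0,6,0,0,0],[0,0,0,7.5,0,0,0],[0,0,0,8.5,0,0,0],[0,0,0,8.5,0,0,0]]'
```

```text
clock: 25.55
eef_pos: [504.4, 374.2, 13.1]
eef_rot: [3.141, -0.0, 1.553]
wrist_force: [-0.8, -0.1, -4.7]
finger_gap: 11.3
finger_force: 60.0
```

```bash
python3 -m crank '[[0,0,0,1,0,0,0],[0,0,0,1.5,0,0,0],[0,0,0,1.5,0,0,0]]'
```

```text
clock: 25.85
eef_pos: [504.5, 374.3, 12.9]
eef_rot: [3.141, -0.0, 1.553]
wrist_force: [-5.6, -3.8, 10.6]
finger_gap: 11.4
finger_force: 60.0
```

```bash
python3 -m crank '[[40,0,0,0,0,0,0],[40,0,0,0,0,0,0],[40,0,0,0,0,0,0],[40,0,0,-50,0,0,0],[40,0,0,-100,0,0,0],[40,0,0,-150,0,0,0],[40,0,0,-200,0,0,-0.018],[40,0,0,-200,0,0,-0.018]]'
python3 - <<'E'
from h import *
snap('wrist','w15');W=cloud('w15');m=(W[...,2]>3)&(W[...,2]<9)&(W[...,0]>380)&(W[...,0]<620)&(W[...,1]>250)&(W[...,1]<560)&(load('w15')['p'].min(2)>120);P=W[m];print(len(P),np.percentile(P,[1,50,99],axis=0).round(1))
print(np.linalg.lstsq(np.c_[P[:,:2],np.ones(len(P))],P[:,2],rcond=None)[0]); print(manip.read_state()['eef_pos'])
E
```

```text
clock: 26.65
eef_pos: [506.2, 375.4, 219.3]
eef_rot: [3.132, -0.007, 1.571]
wrist_force: [0.7, 0.4, 0.2]
finger_gap: 37.3
finger_force: 0.0
25701 [[431.8 278.    3.8]
 [504.1 389.    5.6]
 [577.3 472.7   7.4]]
[6.83895525e-05 4.30275878e-05 5.53868053e+00]
[505.40570455 374.80744601 215.16668124]
```

```bash
python3 -m crank '[[30,-450,0,0,0,0,0],[30,-450,0,0,0,0,0],[30,-450,0,0,0,0,0],[30,-450,0,0,0,0,0],[30,-450,0,0,0,0,0],[30,-450,0,0,0,0,0],[30,-450,0,0,0,0,0],[30,-450,0,0,0,0,0],[30,-450,0,0,0,0,0],[30,-450,0,0,0,0,0]]'
python3 -m crank '[[30,-310,0,0,0,0,0],[30,-310,0,0,0,0,0],[30,-310,0,0,0,0,0],[30,-310,0,0,0,0,0],[30,-310,0,0,0,0,0],[30,-310,0,0,0,0,0],[30,-310,0,0,0,0,0],[30,-310,0,0,0,0,0]]'
python3 - <<'E'
from h import *
snap('wrist','w16'); print(orange('w16')); s=manip.read_state();print(s['eef_pos'],s['eef_rot'])
snap('scene','s16');D=load('s16');W=cloud('s16')
# red button in the well
g=D['p'].astype(int);m=(g[...,0]>110)&(g[...,1]<70)&(g[...,2]<70)&(abs(W[...,0]-604)<60)&(W[...,1]>-70)&(W[...,1]<20);print(m.sum(),W[m].mean(0) if m.any() else '')
E
```

```text
clock: 27.7
eef_pos: [503.6, -80.5, 210.0]
eef_rot: [-3.14, 0.0, 1.565]
wrist_force: [0.4, 0.8, -1.0]
finger_gap: 28.3
finger_force: 0.0
clock: 28.5
eef_pos: [504.0, -386.3, 209.6]
eef_rot: [-3.14, -0.002, 1.569]
wrist_force: [-0.4, 0.7, -0.9]
finger_gap: 28.3
finger_force: 0.0
(1404, ((499.515625, -412.0533142089844), (88.46929931640625, 13.074679374694824), 89.517333984375), array([[ 492.9, -453.8,   69.8],
       [ 498.9, -409.3,   73.2],
       [ 504.9, -368.9,   74.8]]))
[ 504.43783521 -385.02342599  210.13381779] [-3.14025695e+00 -1.50242338e-03  1.57049853e+00]
17 [605.28171069 -33.11027976  49.79319624]
```

```bash
python3 -m crank '[[30,-24,-5,50,0,0,0],[30,-24,-5,100,0,0,0],[30,-24,-5,130,0,0,0],[30,-24,-5,142,0,0,0],[30,-24,-5,149,0,0,0],[30,-24,-5,149,0,0,0],[30,-24,-5,149,0,0,0]]'
python3 -m crank '[[0,0,0,0,0,0,0],[0,0,0,0,0,0,0],[0,0,0,0,0,0,0],[0,0,0,0,0,0,0]]' 60
```

```text
clock: 29.3
eef_pos: [500.3, -410.1, 64.6]
eef_rot: [3.139, 0.002, 1.571]
wrist_force: [-0.7, -0.3, 0.2]
finger_gap: 28.1
finger_force: 0.0
clock: 29.7
eef_pos: [499.7, -410.1, 63.5]
eef_rot: [3.141, 0.001, 1.571]
wrist_force: [-0.5, 1.2, 7.0]
finger_gap: 13.3
finger_force: 60.0
```

```bash
python3 -m crank '[[30,0,0,0,0,0,0],[30,0,0,0,0,0,0],[30,0,0,3,0,0,0],[30,0,0,5,0,0,0],[30,0,0,5,0,0,0],[30,0,0,5,0,0,0]]'
python3 -m crank '[[0,0,0,0,0,0,0],[0,0,0,0,0,0,0],[0,0,0,0,0,0,0],[0,0,0,0,0,0,0]]' 60
```

```text
clock: 30.3
eef_pos: [499.4, -409.8, 57.3]
eef_rot: [-3.141, -0.0, 1.571]
wrist_force: [-0.2, -0.3, 0.0]
finger_gap: 28.3
finger_force: 0.0
clock: 30.7
eef_pos: [499.5, -409.9, 57.6]
eef_rot: [3.141, 0.0, 1.571]
wrist_force: [-0.6, -0.5, 0.4]
finger_gap: 13.6
finger_force: 60.0
```

```bash
python3 -m crank '[[0,0,0,-20,0,0,0],[0,0,0,-60,0,0,0],[0,0,0,-105,0,0,0],[0,50,15,-110,0,0,0],[0,95,35,-110,0,0,0],[0,140,50,-110,0,0,0],[0,185,65,-110,0,0,0],[0,230,85,-110,0,0,0],[0,270,100,-110,0,0,0],[0,291,105,-105,0,0,0]]'
python3 -m crank '[[0,0,0,40,0,0,0],[0,0,0,50,0,0,0],[0,0,0,50,0,0,0]]'
python3 - <<'E'
from h import *
s=manip.read_state();print(s['eef_pos'],s['eef_rot'])
snap('wrist','w17',(220,40,500,250),2.85)
E
```

```text
clock: 31.7
eef_pos: [605.5, -115.6, 163.0]
eef_rot: [3.14, -0.0, 1.573]
wrist_force: [-0.0, -1.0, 0.1]
finger_gap: 13.4
finger_force: 60.0
clock: 32.0
eef_pos: [603.5, -119.0, 111.1]
eef_rot: [-3.138, -0.001, 1.57]
wrist_force: [0.6, -0.5, -1.0]
finger_gap: 13.1
finger_force: 60.0
[ 603.53345521 -118.98055402  111.12139591] [-3.13824004e+00 -7.96672855e-04  1.57046004e+00]
```

View pics/w17.png

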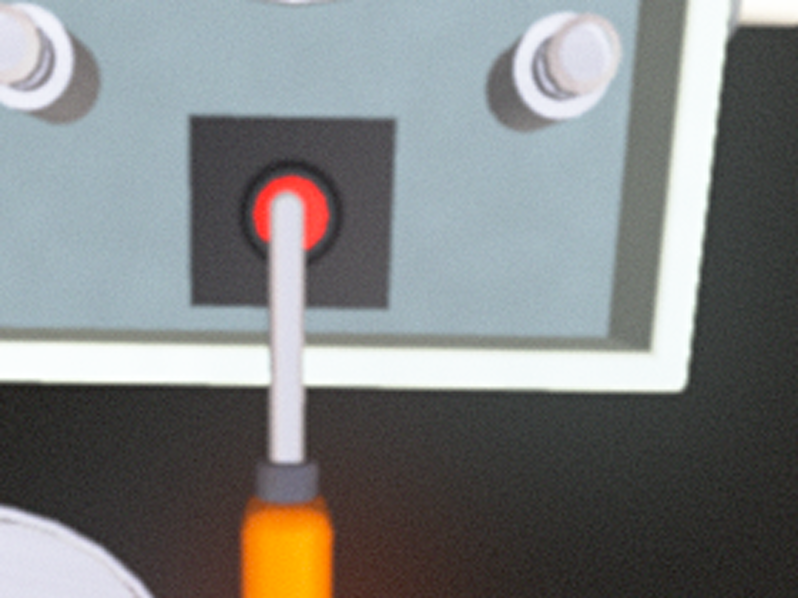

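```bash
python3 - <<'E'
from h import *
g=lambda u,v,z:np.round(ray('w17',220+u/2.85-.3,40+v/2.85-.3,z),1)
print('button',g(291,213,49),'well',g(291,211,59),'bend',g(287,192,119))
E
```

```text
button [604.  -33.3  49. ] well [604.  -33.1  59. ] bend [603.3 -31.3 119. ]
```

```bash
python3 -m crank '[[0,0,0.7,15,0,0,0],[0,0,0.7,25,0,0,0],[0,0,0.7,31,0,0,0],[0,0,0.7,31,0,0,0]]'; python3 -m crank '[[0,0,0,2,0,0,0],[0,0,0,4,0,0,0],[0,0,0,5,0,0,0],[0,0,0,5,0,0,0]]';python3 -m crank '[[0,0,0,1,0,0,0],[0,0,0,2,0,0,0],[0,0,0,2,0,0,0],[0,0,0,2,0,0,0]]'
```

```text
clock: 32.45
eef_pos: [604.7, -118.9, 80.5]
eef_rot: [-3.14, -0.0, 1.571]
wrist_force: [0.5, -0.4, -1.1]
finger_gap: 13.4
finger_force: 60.0
clock: 32.85
eef_pos: [605.3, -118.9, 76.7]
eef_rot: [3.141, 0.0, 1.571]
wrist_force: [-0.1, -1.5, 0.5]
finger_gap: 13.5
finger_force: 60.0
clock: 33.25
eef_pos: [605.2, -119.0, 74.6]
eef_rot: [3.141, 0.0, 1.571]
wrist_force: [1.3, -1.5, 2.1]
finger_gap: 13.5
finger_force: 60.0
```

```bash
python3 -m crank '[[0,0,0,1,0,0,0],[0,0,0,1,0,0,0],[0,0,0,1,0,0,0]]';python3 -m crank '[[0,0,0,1,0,0,0],[0,0,0,1,0,0,0],[0,0,0,1,0,0,0]]'
```

```text
clock: 33.55
eef_pos: [605.2, -118.9, 73.6]
eef_rot: [3.141, 0.0, 1.571]
wrist_force: [0.1, -2.4, 2.1]
finger_gap: 13.5
finger_force: 60.0
clock: 33.85
eef_pos: [605.2, -118.9, 72.6]
eef_rot: [3.141, 0.0, 1.571]
wrist_force: [0.3, -3.0, 3.5]
finger_gap: 13.7
finger_force: 60.0
```

```bash
python3 -m crank '[[0,0,0,1,0,0,0],[0,0,0,1,0,0,0],[0,0,0,1,0,0,0]]';python3 -m crank '[[0,0,0,1.5,0,0,0],[0,0,0,1.5,0,0,0],[0,0,0,1.5,0,0,0]]'
```

```text
clock: 34.15
eef_pos: [605.3, -119.0, 71.8]
eef_rot: [3.141, 0.0, 1.571]
wrist_force: [-0.0, -3.5, 6.7]
finger_gap: 13.4
finger_force: 60.0
clock: 34.45
eef_pos: [605.5, -119.3, 70.7]
eef_rot: [3.14, 0.001, 1.571]
wrist_force: [-0.6, -4.6, 7.6]
finger_gap: 13.4
finger_force: 60.0
```

```bash
python3 -m crank '[[0,-2,0,0,0,0,0],[0,-2,0,0,0,0,0],[0,-2,0,1.5,0,0,0],[0,-2,0,1.5,0,0,0],[0,-2,0,1.5,0,0,0]]'
python3 - <<'E'
from h import *
snap('wrist','w18');D=load('w18');W=cloud('w18');g=D['p'].astype(int)
m=(abs(W[...,0]-605)<9)&(W[...,1]>-125)&(W[...,1]<-20)&(W[...,2]>70)
P=W[m]
for a in range(-125,-25,10):
    q=P[(P[:,1]>a)&(P[:,1]<a+10)]
    if len(q): print(a+5,len(q),np.percentile(q[:,2],[50,90]).round(1))
print([manip.read_state()['wrist_force'].round(1) for i in range(2)] if hasattr(manip.read_state()['wrist_force'],'round') else manip.read_state()['wrist_force'])
E
```

```text
clock: 34.95
eef_pos: [605.4, -120.9, 69.0]
eef_rot: [3.141, 0.0, 1.571]
wrist_force: [0.6, -2.7, 6.9]
finger_gap: 13.8
finger_force: 60.0
-120 1553 [122.1 168.8]
-110 2322 [115.1 175.8]
-100 2759 [183.5 189.3]
-90 4495 [181.6 187.8]
-80 724 [84.6 86.8]
-70 370 [80.9 82.8]
-60 286 [80.9 82. ]
-50 318 [81.4 82.6]
-40 327 [81.9 83. ]
-30 50 [81.6 82.7]
[array([-0. , -2. ,  6.7]), array([-0. , -2. ,  6.7])]
```

```bash
python3 -m crank '[[0,0,0,-20,0,0,0],[0,0,0,-60,0,0,0],[0,0,0,-105,0,0,0],[0,-50,-15,-110,0,0,0],[0,-95,-35,-110,0,0,0],[0,-140,-50,-110,0,0,0],[0,-185,-65,-110,0,0,0],[0,-230,-85,-110,0,0,0],[0,-270,-100,-110,0,0,0],[0,-289,-106,-105,0,0,0]]'
python3 -m crank '[[0,0,0,0,0,0,0],[0,0,0,0,0,0,0]]'
python3 - <<'E'
from h import *
s=manip.read_state();print(s['eef_pos'],s['eef_rot'],s['finger_gap'])
snap('wrist','w19');print(orange('w19')); W=cloud('w19')
m=(abs(W[...,0]-s['eef_pos'][0])<8)&(W[...,1]>-365)&(W[...,1]<-300)&(W[...,2]>150);P=W[m];print(P[:,1].max(),np.polyfit(P[:,1],P[:,2],1))
E
```

```text
clock: 36.0
eef_pos: [497.5, -412.5, 173.2]
eef_rot: [-3.141, -0.0, 1.568]
wrist_force: [0.7, 0.8, -0.6]
finger_gap: 13.6
finger_force: 60.0
clock: 36.2
eef_pos: [499.4, -408.8, 172.7]
eef_rot: [-3.141, -0.001, 1.571]
wrist_force: [0.3, 0.9, -1.4]
finger_gap: 13.6
finger_force: 60.0
[ 499.42698763 -408.81932361  172.70583726] [-3.14076305e+00 -1.34022630e-03  1.57106582e+00] 13.554722661754349
(3578, ((498.9276123046875, -395.03582763671875), (13.583422660827637, 56.873531341552734), 0.5599156618118286), array([[ 492.4, -422. ,  185.3],
       [ 499. , -393.9,  188.7],
       [ 505.6, -367.6,  190.6]]))
-321.22786021801204 [5.44837507e-05 1.83854622e+02]
```

```bash
python3 -m crank '[[0,-0.5,0,45,0,0,0],[0,-0.5,0,85,0,0,0],[0,-0.5,0,103,0,0,0],[0,-0.5,0,110,0,0,0],[0,-0.5,0,112,0,0,0],[0,-0.5,0,112,0,0,0],[0,-0.5,0,112,0,0,0]]'
```

```text
clock: 36.95
eef_pos: [499.8, -410.5, 63.0]
eef_rot: [3.14, 0.001, 1.571]
wrist_force: [-0.5, 1.2, -0.2]
finger_gap: 13.2
finger_force: 60.0
```

```bash
python3 -m crank '[[0,0,0,1.5,0,0,0],[0,0,0,2.5,0,0,0],[0,0,0,3.5,0,0,0],[0,0,0,3.5,0,0,0],[0,0,0,3.5,0,0,0]]'
```

```text
clock: 37.45
eef_pos: [499.1, -410.4, 58.1]
eef_rot: [3.141, 0.0, 1.571]
wrist_force: [-0.2, 0.1, 0.0]
finger_gap: 13.7
finger_force: 60.0
```

```bash
python3 -m crank '[[0,0,0,0.7,0,0,0],[0,0,0,0.7,0,0,0],[0,0,0,0.7,0,0,0]]'; python3 -m crank '[[30,0,0,0,0,0,0],[30,0,0,0,0,0,0],[30,0,0,0,0,0,0],[30,0,0,-20,0,0,0],[30,0,0,-70,0,0,0],[30,0,0,-120,0,0,0],[30,40,0,-160,0,0,0],[30,40,0,-160,0,0,0],[30,40,0,-160,0,0,0]]'
python3 - <<'E'
from h import *
snap('wrist','w20'); print(orange('w20')); print(manip.read_state()['eef_pos'])
snap('scene','s20');print(dish('s20'));D=load('s20');W=cloud('s20');g=D['p'].max(2)
m=(np.hypot(W[...,0]-523,W[...,1]+156)<46)&(W[...,2]<15)&(g<110);print('dark',m.sum())
cv2.imwrite('pics/s20.png',D['p'][:,:,::-1])
E
```

```text
clock: 37.75
eef_pos: [499.2, -410.4, 57.9]
eef_rot: [3.141, 0.0, 1.571]
wrist_force: [-1.4, 2.7, 5.9]
finger_gap: 13.4
finger_force: 60.0
clock: 38.65
eef_pos: [499.5, -369.9, 218.1]
eef_rot: [3.14, 0.001, 1.572]
wrist_force: [-1.0, -0.3, -0.5]
finger_gap: 28.0
finger_force: 0.0
(1307, ((499.3515625, -412.6300354003906), (89.04093170166016, 12.671377182006836), 89.74995422363281), array([[ 492.9, -454.4,   70.2],
       [ 499.2, -409.6,   73.2],
       [ 504.6, -369.3,   74.8]]))
[ 498.99917007 -370.29434408  216.48699685]
(array([ 311,  267,   54,   41, 1345], dtype=int32), ((524.4539794921875, -156.1345977783203), 59.432674407958984), array([[ 467.8, -211.5,   17.1],
       [ 578.1,  -99.3,   23.4]]))
dark 61
```

View pics/s20.png

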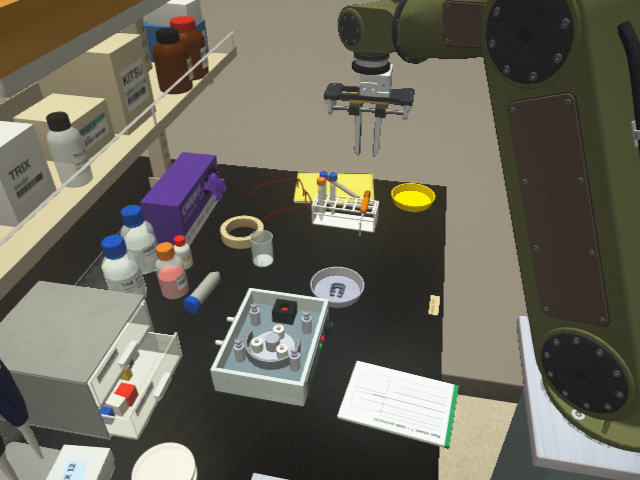

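The picture shows the pump open, both rings in the dish at (337,288), the pick on the rack at (364,203), the beaker upright at (262,248), and the cover's edge at (272,477).

```bash
python3 -c "
from cell import manip; print(manip.sign_off())"
```

```text
the job is handed in; nothing more can be done
None
```

The job is handed in at about 39 s of the 210 s: both rings present were pried off and are in the steel dish, the cover lies flat beside the pump, the pick is back on the rack and the beaker is upright; the reset button went to its stop (about 7 N at the tip), judged from force and depth since its travel can't be read directly.

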